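# Open the provisions box onto its lid rest and stow the tin

### The job

Open the wooden provisions box by its lid handle, past upright until the lid leans on the rest bar behind it: ease it back slowly, neither letting it drop nor forcing it against the bar, and let go so that it stays leaning there. Then put the short tin from the counter into the box, set down gently and upright on its floor, leaving the lid leaning open and the other things on the counter where they are.

Things in the scene. Friction and masses are not known exactly. Their poses are not given: they have to be found in the camera images.
- box: Fixed open-topped plywood box, 150 mm (its x) by 240 mm (its y) by 100 mm high, walls 8 mm, inner floor 8 mm above the counter, empty. Origin: centre of its underside, on the counter; z up. The lid's hinge runs along its y, over the rim at x = +75 mm, z = +100 mm; the handle side is at -x. Place and yaw vary.
- lid (a joint): Lid angle in rad: 0 closed (level), 1.57 upright, growing as it opens. The hinge turns almost freely: let go before upright the lid falls shut, past upright it drops onto the rest bar with a bang. Lid 0.4 to 0.65 kg. It meets the rest bar somewhere from about 1.7 to 2.05, different each time and not told: feel it, or see the lid resist. Starts closed.
- handle (a point): Middle of the lid's handle: round steel bar, 12 mm thick, along the box's y, 98 mm free between its end posts. 45 mm off the lid's outer face, 8 mm from its free edge (142 mm from the hinge along the lid, 61 mm off the hinge plane). It can turn between fingers that stay pointing down. Only 39 mm are free between bar and lid: with the lid leaning, open the fingers part way.
- rest: Two steel arms fixed behind the box (y = -95, +95 mm) with a rubber-covered cross bar, 16 mm thick, 45 mm above and 30 to 49 mm behind the hinge: the lid rest, set differently each time. It is sprung: gives 1 mm per 6 N, up to 8 mm; keep below 18 N. It meets the lid about 55 mm from the hinge, so it feels a push at the handle 2.5 to 3 times as hard. Origin and axes: as the box's.
- tin: Short plain food tin with a paper band, 66 mm across, 70 mm high, 0.28 kg, standing loose on the counter. Origin: centre of its underside.
- mug: White mug, 76 mm across, 85 mm high, with a handle; bystander. Origin: centre of its underside.
- jar: Amber glass jar with a steel cap, 62 mm across, 120 mm high; bystander. Origin: centre of its underside.
- bottle: Tall glass bottle with a green cap, 68 mm across, 210 mm high; bystander. Origin: centre of its underside.
- lid_axis (a point): Mid-width point of the hinge axis, on the box's far top rim (box frame: x +75, z +100 mm), fixed to the box, axes as the box. The lid is wood, 150 mm (from the hinge to its free edge) by 240 mm, 16 mm thick; closed it lies from z = 0 to 16 mm above this point and reaches to x = -150 mm.
Not all that is in view belongs to the job. Several things look just like the tin: the one meant starts farthest to the robot's right.

How it is judged (in metres and radians):
On the way, in this order (a step that is already met when the one before it is completed fails the run):
1. the lid is raised to upright (hinge past 1.45 rad) (value of joint lid above 1.45 rad).
2. the lid leans on the rest bar by itself, let go by the fingers (value of joint lid above 1.65 rad and contact force between anything else and rest above 0.4 N and contact force between each of the fingers, the arm and anything else below 0.1 N), for 0.3 s.
3. the tin stands in the box (x of tin in the frame of box between -0.055 and 0.055 m and y of tin in the frame of box between -0.1 and 0.1 m and z of tin in the frame of box below 0.014 m and angle between tin's own z axis and vertical below 0.12 rad), for 0.2 s.
At the end, for the whole second after the job is handed in: The lid leans on its rest bar by its own weight (contact above 0.4 N, hinge beyond 1.65 rad) and the tin stands at rest, upright within 0.12 rad, on the floor of the box (its underside no more than 14 mm above the counter) (all of step 3 and contact force between anything else and rest above 0.4 N and value of joint lid above 1.65 rad and linear speed of tin below 0.03 m/s); the robot touches nothing.
It fails at once if the lid is forced against the rest bar (more than 18 N) (contact force between anything else and rest above 18 N).
It fails at once if the lid drops or is flung back past upright (faster than 0.9 rad/s beyond 1.6 rad) (value of joint lid above 1.6 rad and velocity of joint lid above 0.9 rad/s).
It fails at once if the tin is dropped into the box (faster than 0.5 m/s less than 50 mm above the counter, inside it) or rammed into it (more than 60 N) (contact force between tin and box above 60 N or (x of tin in the frame of box between -0.055 and 0.055 m and y of tin in the frame of box between -0.1 and 0.1 m and z of tin in the frame of box below 0.05 m and linear speed of tin above 0.5 m/s)).
It fails at once if the mug, the jar or the bottle is moved more than 30 mm or tipped (distance of any of mug, jar, bottle from where it was at the start of the episode above 0.03 m or angle between any of mug, jar, bottle's own z axis and vertical above 0.4 rad).
It also fails if it takes over 72 s, if anything falls off the work surface, if the arm or the gripper's body presses on something with over 40 N, if the wrist force passes 120 N, or if a joint passes its speed limit or range.

### The arm

A 6-joint arm with a two-finger parallel gripper is mounted at the origin on the work surface. World frame = base frame: x ahead of the robot, y to its left, z up, the work surface at z = 0. Lengths are in mm, angles in degrees, forces in N, time in s.
With the tool pointing down it reaches from about 300 to 850 mm from the base axis. Payload 4.2 kg.
Tool frame: the origin (TCP) lies midway between the tips of the shut fingers; the grasp point (between the pads) lies env.hold_point_z behind it (env.hold_point_z is the distance from the TCP to the grasp point, in mm); z points along the fingers, y is the line along which they close (so a half turn about z gives the same grasp; the last joint's range is limited). The gripper opens to 91 mm and grips with 3 to 60 N. Pads are 32 mm wide; open, the fingers measure 118 mm over their backs; the gripper's body (76 mm by 178 mm) begins 60 mm behind the grasp point.
Start: joints at [73.912, 18.312, 89.639, -0, 72.044, -1.146], TCP at [148.267, 555.572, 213.976] pointing down, gripper open.
Joint ranges: [-177.97, 177.97], [-48.28, 115.42], [12.27, 149.76], [-77.06, 257.06], [2.81, 150.46], [-146.56, 146.56]. Speed limits (degrees/s): [147.25, 147.25, 180, 180, 180, 180].

### API

Orientations are given as [roll, pitch, yaw] about the fixed x, y, z axes, in that order (R = Rz(yaw) Ry(pitch) Rx(roll)).
In Python, from workcell import env, viewer, spotter gives the robot as it stands.
- The arm moves only by the tool apply_moves, never from a script. Its arguments are lists of equal length, an entry for each row: "delta_pos": the shift along the world's x, y, z normalised to -1 to 1, where 1 is 120 mm, a list of three; "rot": the turn, a rotation vector about the world's x, y, z normalised to -1 to 1, where 1 is 1.5 rad, a list of three; "hand": the opening, from 0 (shut) to 1 (fully open). A call has 1 to 10 rows; each row is the pose to reach, as a shift and turn from the pose commanded when the call began; what a row does not reach only later rows make up. A row lasts 1/12 s, in which the tool goes at most 41.7 mm and 7.16 degrees, less where a joint would pass 70% of its speed; a pose out of reach is approached as far as the arm can. A call with a number of a shift or a turn outside -1 to 1 is refused whole. A call with a gripper value outside its range is refused whole. The fingers move at their own pace and stop on an object; "newtons" is the grip in N (left out, the last holds). Time passes only in rows, so rows that repeat a pose let the fingers close. It gives the time, the measured TCP pose, the force, the opening and the grip force at its end, in the units of the state.
- env.state(): the state, without advancing time (a new reading comes with each control period).
- viewer.grab_frame(name): name is "scene" or "side" or "wrist"; returns a dict with "pixels" (400x640x3 uint8, red, green, blue), "camera_matrix" (3x3 intrinsics, pixels), "k1" (the pictures are not rectified: a ray, as slopes to the right and down, at radius r is drawn at 1 + k1 r^2 times it, then the intrinsics apply), "R" (3x3) and "t" (3): a world point X has camera coordinates R X + t; the wrist camera has in their place "mount" (4x4, takes a point from camera to tool coordinates, whose origin is the TCP and whose axes are the flange's). Camera axes: x right, y down, z forward; pixel columns grow to the right and rows downward; lengths in mm; the calibration is good to about 2 mm. A picture is of the moment at which its call begins: read the wrist's pose just before it. There is no depth.
- env.job_done(): hands the job in; it is judged then, once.
Trained networks look in a picture, given as the dict that the camera call returned (one of the last four; its "shot" number tells which), for a name from the list of things; names that differ only in an ending like _2 or _b are one class to them, and where a whole thing is asked for, a point or a joint stands for the part that bears it (a point fixed in the world has none). Each returns a list of dicts, best first, with "score" (0 to 1); they miss things now and then, are a little off and sometimes report something else, mostly with a low value. They report only what shows in the picture. A call takes as long as a camera call. They do not tell look-alikes from the thing itself.
- spotter.trace(picture, query): "mask" (400x640 bool, what is visible of it) and "box" ([centre column, centre row, width, height] in pixels, round what is visible of it).
- spotter.landmark_of(picture, query): "position" ([column, row] in pixels: a listed point, or the origin of a listed thing).
The state is a dict: "time_s": time; "qpos": joint angles; "qvel": joint speeds; "effort": joint torques, N m; "ee_pos": TCP position; "ee_rot": TCP orientation; "force": force on the tool from outside, world axes, zero at the start; "torque": the same for the moment, N m; "gripper_width": finger opening in mm; "gripper_force": force on a finger pad.
Only numpy, scipy, OpenCV 4.12 (cv2) and the standard library are available. Lean on these libraries where they do the work, as an engineer would, in place of code of your own. Each camera call takes 0.05 s, during which the arm holds its last target. There are 200 camera calls.

## Working session

There is one attempt and no reset: what is moved stays moved. The work goes in short steps, Python scripts to look and compute and a tool call to move; the robot and the scene stay as the last step left them, time stands still between calls to the robot, and variables do not carry over. Pictures are saved under pics/ and viewed, at most 10 in all, crops included, and the job is handed in when it is done.

Besides the shell and the picture viewer there is one more tool, called by a JSON object that holds its "name" and its "arguments", one argument or row to a line. apply_moves: Moves the arm, as the interface text tells. Its arguments: {"type":"object","properties":{"delta_pos":{"type":"array"},"rot":{"type":"array"},"hand":{"type":"array"},"newtons":{"type":"number"}},"required":["delta_pos","rot","hand"]}

```bash
ls; mkdir -p pics
cat > h.py <<'E'
import numpy as np, cv2
from workcell import env, viewer, spotter
from scipy.spatial.transform import Rotation as Rn
def cam(p, st=None):
    if 'mount' in p:
        T=np.eye(4); T[:3,:3]=Rn.from_euler('xyz',st['ee_rot'],degrees=True).as_matrix(); T[:3,3]=st['ee_pos']
        M=np.linalg.inv(T@np.array(p['mount'])); return M[:3,:3],M[:3,3]
    return np.array(p['R']),np.array(p['t'])
def proj(p,X,st=None):
    R,t=cam(p,st); c=np.atleast_2d(X)@R.T+t; s=c[:,:2]/c[:,2:]; s=s*(1+p['k1']*(s**2).sum(1,keepdims=True))
    K=np.array(p['camera_matrix']); return s@K[:2,:2].T+K[:2,2]
def ray(p,uv,st=None):
    R,t=cam(p,st); K=np.array(p['camera_matrix']); d=(np.array(uv)-K[:2,2])/[K[0,0],K[1,1]]; s=d.copy()
    for _ in range(20): s=d/(1+p['k1']*(s@s))
    return -R.T@t, R.T@np.array([*s,1])
def onz(p,uv,z,st=None):
    o,d=ray(p,uv,st); return o+d*(z-o[2])/d[2]
E
python3 - <<'E'
from h import *
print(env.hold_point_z, env.state())
for n in ['scene','side']:
    p=viewer.grab_frame(n); cv2.imwrite(f'pics/{n}0.png',p['pixels'][...,::-1])
    print(n,p['k1'],-np.array(p['R']).T@p['t'])
    for q in ['box','tin','mug','jar','bottle','handle','lid_axis','rest']:
        z={'handle':161,'lid_axis':100}.get(q,0)
        for r in spotter.landmark_of(p,q)[:5]:
            print(q,round(r['score'],2),np.round(r['position']),onz(p,r['position'],z).round(0))
E
```

```text
pics
18.8 {'time_s': 0.0, 'qpos': array([ 7.39118096e+01,  1.83502963e+01,  8.97071806e+01, -1.47549907e-03,
        7.20434702e+01, -1.14611079e+00]), 'qvel': array([-0.05085371,  0.03286724, -0.03540431, -0.03651641, -0.05181766,
       -0.04032166]), 'effort': array([ 2.55946379e-04, -4.12468278e+01, -2.31968558e+01,  7.27141974e-02,
        4.58218670e-02, -1.27844787e-04]), 'ee_pos': array([148.12640148, 555.06235019, 213.12851556]), 'ee_rot': array([-1.79899045e+02, -6.16607131e-04,  1.65058376e+02]), 'force': array([ 1.36500158, -0.19059881, -0.60477128]), 'torque': array([0.03517341, 0.02662681, 0.00634831]), 'gripper_force': 0.0, 'gripper_width': 91.36366668076964}
scene -0.13938109378289665 [1238.86080971  122.57060499 1161.69361775]
box 0.77 [344. 236.] [513. 115.   0.]
box 0.51 [347. 181.] [320. 111.   0.]
tin 0.95 [265. 224.] [ 494. -107.    0.]
tin 0.9 [228. 206.] [ 446. -222.    0.]
tin 0.62 [270. 185.] [ 359. -115.    0.]
mug 0.93 [206. 267.] [ 645. -239.    0.]
jar 0.2 [226. 207.] [ 449. -226.    0.]
bottle 0.75 [454. 254.] [543. 413.   0.]
handle 0.78 [349. 180.] [447. 117. 161.]
lid_axis 0.73 [348. 240.] [585. 125. 100.]
lid_axis 0.48 [226. 207.] [ 517. -197.  100.]
side 0.019876437561199507 [ 181.42106298 -852.01026572 1238.77160926]
box 0.6 [330. 201.] [521. 123.   0.]
tin 0.93 [348. 256.] [ 497. -103.    0.]
tin 0.81 [345. 293.] [ 444. -217.    0.]
mug 0.93 [407. 282.] [ 627. -246.    0.]
jar 0.91 [384. 333.] [ 501. -368.    0.]
bottle 0.67 [309. 146.] [534. 399.   0.]
handle 0.58 [311. 176.] [456. 109. 161.]
lid_axis 0.65 [348. 174.] [583. 131. 100.]
```

View pics/scene0.png

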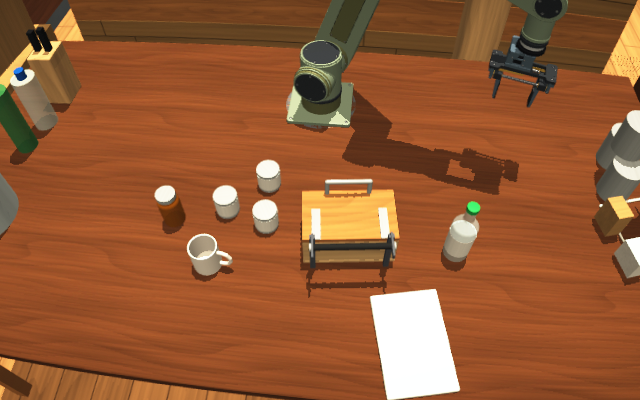

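View pics/side0.png

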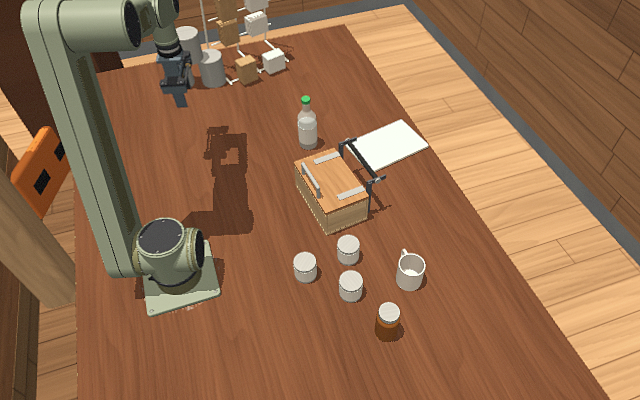

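The scene view shows three look-alike tins. The meant one is the farthest right, at about (226,202) px. The box is closed with its handle toward the robot (348,187), and the rest bar is at (352,243). Next I'll refine the poses by fitting silhouettes.

```bash
cat > fit.py <<'E'
from h import *
from scipy.optimize import minimize
P={n:viewer.grab_frame(n) for n in ['scene','side']}
def hull(p,X):
    m=np.zeros((1600,2560),np.uint8); h=cv2.convexHull((proj(p,X)*4).astype(np.float32)).astype(np.int32)
    cv2.fillConvexPoly(m,h,1); return cv2.resize(m.astype(np.float32),(640,400),interpolation=cv2.INTER_AREA)
def fit(model,x0,masks,st):
    f=lambda x:-sum(np.minimum(hull(P[n],model(x)),m).sum()/np.maximum(hull(P[n],model(x)),m).sum() for n,m in masks.items())/len(masks)
    s=np.vstack([x0]+[np.array(x0)+np.eye(len(x0))[i]*st[i] for i in range(len(x0))])
    r=minimize(f,x0,method='Nelder-Mead',options=dict(initial_simplex=s,xatol=.05,fatol=1e-4)); return r.x.round(1),round(r.fun,3)
a=np.linspace(0,2*np.pi,40)
cyl=lambda r,h:(lambda x:np.vstack([np.c_[x[0]+r*np.cos(a),x[1]+r*np.sin(a),0*a+z] for z in(0,h)]))
def cub(x):
    c,s=np.cos(np.radians(x[2])),np.sin(np.radians(x[2]))
    return np.array([[x[0]+c*i-s*j,x[1]+s*i+c*j,z] for i in(-75,75) for j in(-120,120) for z in(0,116)])
E
python3 - <<'E'
from fit import *
for q,x0,mod in [('tin',[446,-220],cyl(33,70)),('tin',[494,-105],cyl(33,70)),('tin',[359,-115],cyl(33,70)),('mug',[636,-242],cyl(38,85)),('jar',[500,-368],cyl(31,120)),('bottle',[540,405],None)]:
    ms={}
    for n,p in P.items():
        u=proj(p,[*x0,40])[0].astype(int)
        for r in spotter.trace(p,q):
            if r['mask'][u[1],u[0]]: ms[n]=r['mask'].astype(np.float32);break
    if mod: print(q,list(ms),fit(mod,x0,ms,[5,5]), [fit(mod,x0,{n:m},[5,5]) for n,m in ms.items()])
for q in ['box','lid','rest','handle']:
    for n,p in P.items():
        for r in spotter.trace(p,q)[:2]:
            print(q,n,r['score'],np.round(r['box']),r['mask'].sum()); np.save(f'{q}_{n}.npy',r['mask']);break
ms={}
for n,p in P.items():
    m=np.zeros((400,640),bool)
    for q in ['box']:
        t=spotter.trace(p,q)
        if t: m|=t[0]['mask']
    ms[n]=m.astype(np.float32)
    im=p['pixels'].copy(); im[m]=im[m]//2+[0,120,0]; cv2.imwrite(f'pics/m_{n}.png',cv2.resize(im[100:300,220:480],None,fx=1.5,fy=1.5)[...,::-1])
print(fit(cub,[515,120,6],ms,[5,5,4]))
cv2.imwrite('pics/m.png',np.hstack([cv2.imread('pics/m_scene.png'),cv2.imread('pics/m_side.png')]))
E
```

```text
tin ['scene', 'side'] (array([ 458.9, -219.8]), np.float64(-0.897)) [(array([ 457.9, -218.2]), np.float64(-0.938)), (array([ 459.2, -224. ]), np.float64(-0.923))]
tin ['scene', 'side'] (array([ 496.5, -102. ]), np.float64(-0.901)) [(array([ 494.9, -100.9]), np.float64(-0.919)), (array([ 497.3, -105.3]), np.float64(-0.958))]
tin ['scene', 'side'] (array([ 356.2, -115.8]), np.float64(-0.9)) [(array([ 354.3, -115. ]), np.float64(-0.961)), (array([ 356.3, -121.6]), np.float64(-0.955))]
mug ['scene', 'side'] (array([ 633.4, -237.9]), np.float64(-0.869)) [(array([ 631.2, -235.6]), np.float64(-0.88)), (array([ 634.8, -239.7]), np.float64(-0.913))]
jar ['scene', 'side'] (array([ 504.6, -365. ]), np.float64(-0.853)) [(array([ 505.2, -361.6]), np.float64(-0.859)), (array([ 502.3, -370.5]), np.float64(-0.892))]
box scene 0.91 [350. 221. 104.  86.] 6310
box side 0.85 [334. 192.  75.  85.] 4190
lid scene 0.72 [350. 212.  95.  67.] 5078
lid side 0.72 [332. 183.  74.  69.] 2757
rest scene 0.73 [349. 212.  99.  63.] 5031
rest side 0.81 [363. 171.  47.  69.] 491
handle scene 0.57 [351. 211.  98.  62.] 5016
handle side 0.91 [331. 181.  77.  64.] 2843
(array([519. , 122. ,   7.1]), np.float64(-0.885))
```

View pics/m.png

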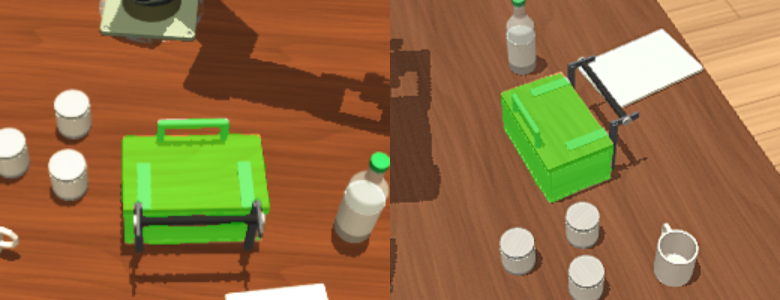

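{"name": "apply_moves", "arguments": {
  "delta_pos": [
    [0.63,-0.92,0.2],
    [0.63,-0.92,0.2],
    [0.63,-0.92,0.2],
    [0.63,-0.92,0.2],
    [0.63,-0.92,0.2]
  ],
  "rot": [
    [0,0,-0.2],
    [0,0,-0.2],
    [0,0,-0.2],
    [0,0,-0.2],
    [0,0,-0.2]
  ],
  "hand": [1,1,1,1,1]
}}

```text
time_s: 2.52
ee_pos: [225.3, 443.4, 239.1]
ee_rot: [179.9, 0.0, 147.7]
force: [0.9, -0.0, 0.0]
gripper_width: 91.2
gripper_force: 0.0
```

{"name": "apply_moves", "arguments": {
  "delta_pos": [
    [0.63,-0.92,0.2],
    [0.63,-0.92,0.2],
    [0.63,-0.92,0.2],
    [0.63,-0.92,0.2],
    [0.63,-0.92,0.2]
  ],
  "rot": [
    [0,0,-0.2],
    [0,0,-0.2],
    [0,0,-0.2],
    [0,0,-0.2],
    [0,0,-0.2]
  ],
  "hand": [1,1,1,1,1]
}}

```text
time_s: 2.93
ee_pos: [300.6, 334.3, 262.6]
ee_rot: [179.9, -0.0, 130.5]
force: [0.4, 0.6, -0.3]
gripper_width: 91.3
gripper_force: 0.0
```

{"name": "apply_moves", "arguments": {
  "delta_pos": [
    [0.63,-0.92,0.2],
    [0.63,-0.92,0.2],
    [0.63,-0.92,0.2],
    [0.63,-0.92,0.2],
    [0.63,-0.92,0.2]
  ],
  "rot": [
    [0,0,-0.2],
    [0,0,-0.2],
    [0,0,-0.2],
    [0,0,-0.2],
    [0,0,-0.2]
  ],
  "hand": [1,1,1,1,1]
}}

```text
time_s: 3.35
ee_pos: [376.3, 224.6, 286.1]
ee_rot: [179.9, -0.0, 113.4]
force: [0.1, 0.3, -0.3]
gripper_width: 91.2
gripper_force: 0.0
```

{"name": "apply_moves", "arguments": {
  "delta_pos": [
    [0.55,-0.92,0.2],
    [0.55,-0.92,0.2],
    [0.55,-0.92,0.2],
    [0.55,-0.92,0.2],
    [0.55,-0.92,0.2],
    [0.55,-0.92,0.2],
    [0.55,-0.92,0.2]
  ],
  "rot": [
    [0,0,-0.2],
    [0,0,-0.2],
    [0,0,-0.2],
    [0,0,-0.2],
    [0,0,-0.2],
    [0,0,-0.2],
    [0,0,-0.2]
  ],
  "hand": [1,1,1,1,1,1,1]
}}

```text
time_s: 3.93
ee_pos: [440.0, 116.1, 309.2]
ee_rot: [-179.9, -0.1, 96.5]
force: [-0.6, 0.3, 0.9]
gripper_width: 91.2
gripper_force: 0.0
```

Run:
```python
from h import *
st=env.state(); p=viewer.grab_frame('wrist'); cv2.imwrite('pics/w1.png',p['pixels'][...,::-1])
print(st['time_s'],st['ee_pos'],st['ee_rot'],st['force']); print(np.round(p['mount'],2).tolist())
for q,z in [('handle',161),('lid_axis',100)]:
    for r in spotter.landmark_of(p,q)[:3]: print(q,r['score'],np.round(r['position']),onz(p,r['position'],z,st).round(1))
```

```text
3.9333 [440.02727121 116.11076662 309.23169167] [-1.79899553e+02 -6.50723103e-02  9.64922871e+01] [-0.64466363  0.29783967  0.90144023]
[[0.0, -0.96, -0.3, 85.47], [1.0, -0.0, 0.0, 0.64], [-0.0, -0.3, 0.96, -170.7], [0.0, 0.0, 0.0, 1.0]]
handle 0.74 [328. 194.] [451.2 113.4 161. ]
lid_axis 0.86 [432. 181.] [591.4 130.4 100. ]
```

View pics/w1.png

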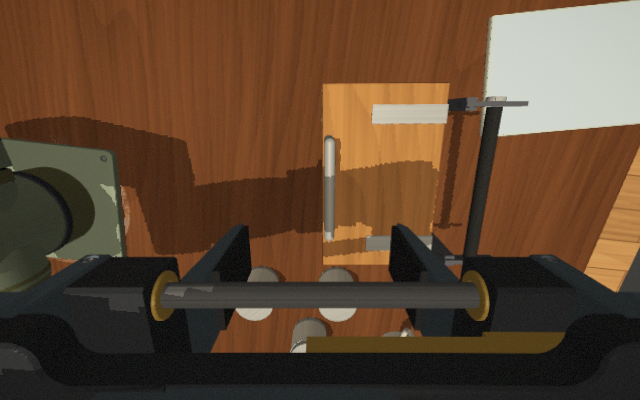

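The wrist view shows the lid's top-face corners at (323,83), (449,83) and (433,265). The handle bar runs from (329,138) to (329,240), and the rest bar from (497,103) to (474,262).

Run:
```python
from h import *
st=env.state(); p=viewer.grab_frame('wrist')
for nm,uv,z in [('c1',(323,83),116),('c2',(449,83),116),('c3',(433,265),116),('c4',(323,265),116),('h1',(329,140),161),('h2',(329,238),161),('r1',(497,106),145),('r2',(474,258),145)]:
    print(nm,onz(p,uv,z,st).round(1))
m=spotter.trace(p,'lid'); print([ (r['score'],np.round(r['box'])) for r in m])
from fit import P,hull
from scipy.optimize import minimize
def parts(x):
    c,s=np.cos(np.radians(x[2])),np.sin(np.radians(x[2])); M=np.array([[c,s,0],[-s,c,0],[0,0,1]])
    g=lambda I,J,Z:np.array([[i,j,z] for i in I for j in J for z in Z])@M+[x[0],x[1],0]
    return [g((-75,75),(-120,120),(0,116)),g((-73,-61),(-55,55),(155,167)),g((-73,-61),(-55,-49),(116,167)),g((-73,-61),(49,55),(116,167))]
for sel in (['scene'],['side'],['scene','side']):
    ms={n:np.load(f'box_{n}.npy') for n in sel}
    ig={n:P[n]['pixels'].max(2)<60 for n in ms}
    def f(x):
        t=0
        for n,m in ms.items():
            h=np.max([hull(P[n],X) for X in parts(x)],0); w=~ig[n]; t+=(np.minimum(h,m)*w).sum()/(np.maximum(h,m)*w).sum()
        return -t
    r=minimize(f,[517,120,6.5],method='Nelder-Mead',options=dict(initial_simplex=[[517,120,6.5],[523,120,6.5],[517,126,6.5],[517,120,9]],xatol=.05,fatol=1e-4)); print(sel,r.x.round(1),r.fun)
```

```text
c1 [431.5 233.8 116. ]
c2 [578.2 250.2 116. ]
c3 [614.5  13.2 116. ]
c4 [459.4  -4.5 116. ]
h1 [444.7 173.3 161. ]
h2 [458.9  58.  161. ]
r1 [624.7 229.1 145. ]
r2 [650.2  44.2 145. ]
[(0.4, array([308., 335.,  37.,  33.]))]
['scene'] [518.2 123.8   7.8] -0.9221839308738708
['side'] [520.1 118.9   6.6] -0.9674564003944397
['scene', 'side'] [519.6 122.8   6.7] -1.8753433227539062
```

{"name": "apply_moves", "arguments": {
  "delta_pos": [
    [0.05,0,-0.25],
    [0.1,0,-0.5],
    [0.1,0,-0.8],
    [0.1,0,-0.9],
    [0.1,0,-0.9],
    [0.1,0,-0.9]
  ],
  "rot": [
    [0,0,0],
    [0,0,0],
    [0,0,0],
    [0,0,0],
    [0,0,0],
    [0,0,0]
  ],
  "hand": [1,1,0.8,0.6,0.6,0.6],
  "newtons": 15
}}

```text
time_s: 4.78
ee_pos: [453.1, 114.1, 202.0]
ee_rot: [-180.0, -0.0, 96.3]
force: [0.3, 0.3, 0.2]
gripper_width: 67.3
gripper_force: 0.0
```

Run:
```python
from h import *
st=env.state(); p=viewer.grab_frame('wrist'); cv2.imwrite('pics/w2.png',p['pixels'][...,::-1])
print(st['ee_pos'],st['ee_rot'],st['force'],st['gripper_width'])
for q,z in [('handle',161)]:
    for r in spotter.landmark_of(p,q)[:3]: print(q,r['score'],np.round(r['position']),onz(p,r['position'],z,st).round(1))
```

```text
[453.07129377 114.06291761 201.98111552] [-1.79968951e+02 -1.64194274e-03  9.63037101e+01] [0.26982029 0.31455858 0.17645587] 67.30999854071189
handle 0.78 [318. 226.] [452.9 113.6 161. ]
```

View pics/w2.png

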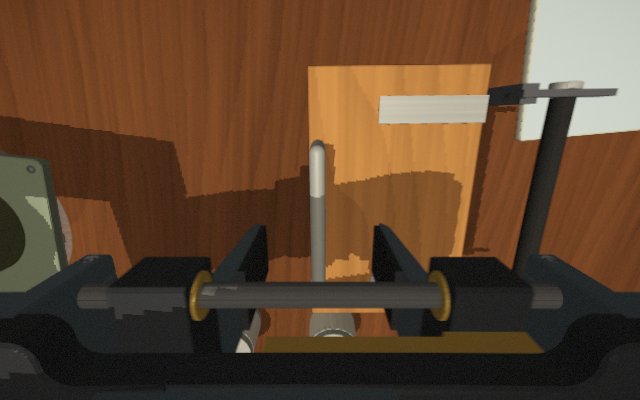

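The wrist view shows the bar at column 318, centred between the fingers at 267 and 374. I'll go down and grip it.

{"name": "apply_moves", "arguments": {
  "delta_pos": [
    [0,0,-0.25],
    [0,0,-0.5],
    [0,0,-0.5],
    [0,0,-0.5],
    [0,0,-0.5],
    [0,0,-0.5],
    [0,0,-0.5],
    [0,0,-0.5],
    [0,0,-0.5],
    [0,0,-0.5]
  ],
  "rot": [
    [0,0,0],
    [0,0,0],
    [0,0,0],
    [0,0,0],
    [0,0,0],
    [0,0,0],
    [0,0,0],
    [0,0,0],
    [0,0,0],
    [0,0,0]
  ],
  "hand": [0.6,0.6,0.6,0,0,0,0,0,0,0],
  "newtons": 15
}}

```text
time_s: 5.72
ee_pos: [451.1, 113.7, 142.2]
ee_rot: [-179.7, 0.0, 96.3]
force: [-1.7, 0.9, 8.5]
gripper_width: 11.6
gripper_force: 15.0
```

Run:
```python
import numpy as np
from h import env
s=env.state(); print(s['ee_pos'],s['force'],s['gripper_width'],s['gripper_force'])
# arc waypoints, increments per call (normalised), world; yaw 6.6
y=np.radians(6.6)
H=lambda t:np.array([-142*np.cos(t)+61*np.sin(t),142*np.sin(t)+61*np.cos(t)])
prev=H(0)
T=[.0]
for call in [(0,.5),(.5,1.0),(1.0,1.4),(1.4,1.65),(1.65,1.8),(1.8,1.9),(1.9,2.0)]:
    b=H(call[0])
    for k in range(1,6 if call[0]<1.6 else 3):
        n=5 if call[0]<1.6 else 2
        t=call[0]+(call[1]-call[0])*k/n; d=H(t)-b
        print(call,round(t,3),(np.array([d[0]*np.cos(y),d[0]*np.sin(y),d[1]])/120).round(3))
```

```text
[451.07767724 113.72907525 142.16283413] [-1.70921314  0.94941945  8.53133886] 11.57646139765474 15.044786185026169
(0, 0.5) 0.1 [0.056 0.007 0.116]
(0, 0.5) 0.2 [0.124 0.014 0.225]
(0, 0.5) 0.3 [0.202 0.023 0.327]
(0, 0.5) 0.4 [0.289 0.033 0.421]
(0, 0.5) 0.5 [0.386 0.045 0.505]
(0.5, 1.0) 0.6 [0.104 0.012 0.074]
(0.5, 1.0) 0.7 [0.216 0.025 0.138]
(0.5, 1.0) 0.8 [0.333 0.039 0.19 ]
(0.5, 1.0) 0.9 [0.454 0.053 0.229]
(0.5, 1.0) 1.0 [0.579 0.067 0.257]
(1.0, 1.4) 1.08 [0.102 0.012 0.013]
(1.0, 1.4) 1.16 [0.204 0.024 0.017]
(1.0, 1.4) 1.24 [0.306 0.035 0.014]
(1.0, 1.4) 1.32 [0.408 0.047 0.002]
(1.0, 1.4) 1.4 [ 0.508  0.059 -0.018]
(1.4, 1.65) 1.45 [ 0.062  0.007 -0.017]
(1.4, 1.65) 1.5 [ 0.123  0.014 -0.036]
(1.4, 1.65) 1.55 [ 0.183  0.021 -0.059]
(1.4, 1.65) 1.6 [ 0.241  0.028 -0.085]
(1.4, 1.65) 1.65 [ 0.299  0.035 -0.113]
(1.65, 1.8) 1.725 [ 0.083  0.01  -0.048]
(1.65, 1.8) 1.8 [ 0.162  0.019 -0.103]
(1.8, 1.9) 1.85 [ 0.051  0.006 -0.039]
(1.8, 1.9) 1.9 [ 0.099  0.011 -0.081]
(1.9, 2.0) 1.95 [ 0.046  0.005 -0.044]
(1.9, 2.0) 2.0 [ 0.09   0.01  -0.091]
```

{"name": "apply_moves", "arguments": {
  "delta_pos": [
    [0.028,0.003,0.058],
    [0.056,0.007,0.116],
    [0.09,0.01,0.17],
    [0.124,0.014,0.225],
    [0.163,0.018,0.276],
    [0.202,0.023,0.327],
    [0.245,0.028,0.375],
    [0.289,0.033,0.421],
    [0.337,0.039,0.463],
    [0.386,0.045,0.505]
  ],
  "rot": [
    [0,0,0],
    [0,0,0],
    [0,0,0],
    [0,0,0],
    [0,0,0],
    [0,0,0],
    [0,0,0],
    [0,0,0],
    [0,0,0],
    [0,0,0]
  ],
  "hand": [0,0,0,0,0,0,0,0,0,0]
}}

```text
time_s: 6.55
ee_pos: [495.7, 119.0, 203.8]
ee_rot: [-179.5, 0.0, 96.3]
force: [-10.7, -1.2, 8.5]
gripper_width: 11.6
gripper_force: 15.0
```

{"name": "apply_moves", "arguments": {
  "delta_pos": [
    [0.042,0.005,0.045],
    [0.09,0.01,0.082],
    [0.145,0.017,0.117],
    [0.2,0.023,0.148],
    [0.258,0.03,0.175],
    [0.316,0.037,0.2],
    [0.376,0.044,0.22],
    [0.437,0.051,0.239],
    [0.5,0.058,0.254],
    [0.562,0.065,0.267]
  ],
  "rot": [
    [0,0,0],
    [0,0,0],
    [0,0,0],
    [0,0,0],
    [0,0,0],
    [0,0,0],
    [0,0,0],
    [0,0,0],
    [0,0,0],
    [0,0,0]
  ],
  "hand": [0,0,0,0,0,0,0,0,0,0]
}}

```text
time_s: 7.38
ee_pos: [568.0, 127.4, 234.8]
ee_rot: [179.9, -0.0, 96.3]
force: [-1.8, -0.7, 2.9]
gripper_width: 11.4
gripper_force: 15.0
```

{"name": "apply_moves", "arguments": {
  "delta_pos": [
    [0.051,0.006,0.008],
    [0.102,0.012,0.013],
    [0.153,0.018,0.016],
    [0.204,0.024,0.017],
    [0.255,0.03,0.016],
    [0.306,0.035,0.014],
    [0.357,0.041,0.009],
    [0.408,0.047,0.002],
    [0.458,0.053,-0.007],
    [0.508,0.059,-0.018]
  ],
  "rot": [
    [0,0,0],
    [0,0,0],
    [0,0,0],
    [0,0,0],
    [0,0,0],
    [0,0,0],
    [0,0,0],
    [0,0,0],
    [0,0,0],
    [0,0,0]
  ],
  "hand": [0,0,0,0,0,0,0,0,0,0]
}}

```text
time_s: 8.22
ee_pos: [628.5, 134.3, 232.3]
ee_rot: [180.0, 0.0, 96.3]
force: [-1.4, -0.5, 1.5]
gripper_width: 11.8
gripper_force: 15.0
```

{"name": "apply_moves", "arguments": {
  "delta_pos": [
    [0.031,0.003,-0.008],
    [0.062,0.007,-0.017],
    [0.093,0.01,-0.026],
    [0.123,0.014,-0.036],
    [0.153,0.018,-0.047],
    [0.183,0.021,-0.059],
    [0.212,0.025,-0.071],
    [0.241,0.028,-0.085],
    [0.27,0.031,-0.099],
    [0.299,0.035,-0.113]
  ],
  "rot": [
    [0,0,0],
    [0,0,0],
    [0,0,0],
    [0,0,0],
    [0,0,0],
    [0,0,0],
    [0,0,0],
    [0,0,0],
    [0,0,0],
    [0,0,0]
  ],
  "hand": [0,0,0,0,0,0,0,0,0,0]
}}

```text
time_s: 9.05
ee_pos: [664.0, 138.4, 218.6]
ee_rot: [180.0, 0.0, 96.3]
force: [0.2, -0.3, -0.4]
gripper_width: 11.5
gripper_force: 15.0
```

Run:
```python
from h import *
from scipy.optimize import least_squares
# fit hinge from measured handle points (plane of box x): grasp point
pts=[(451.1,113.7,142.2),(568.0,127.4,234.8)]
s=env.state(); print(s['ee_pos'],s['force'],s['ee_rot'])
pts.append(tuple(s['ee_pos']))
y=np.radians(6.6); A=np.array([[x*np.cos(y)+yy*np.sin(y),z+18.8] for x,yy,z in pts]); print(A)
r=least_squares(lambda h:np.hypot(A[:,0]-h[0],A[:,1]-100)-154.55,[600]).x
for a in A: print(r, np.hypot(*(a-[r[0],100])), 'theta',np.pi-np.arctan2(a[1]-100,a[0]-r[0])-np.arctan2(61,142))
```

```text
[664.02995369 138.39732094 218.63428066] [ 0.18198072 -0.33297782 -0.44421582] [1.79996427e+02 1.11908081e-02 9.63021886e+01]
[[461.17880857 161.        ]
 [578.87872383 253.6       ]
 [675.53626524 237.43428066]]
[603.37048549] 154.72386042222527 theta -0.0004889672231850328
[603.37048549] 155.5403690009561 theta 1.0069344440079413
[603.37048549] 155.22912506474594 theta 1.6485748330709935
```

{"name": "apply_moves", "arguments": {
  "delta_pos": [
    [0.017,0.002,-0.009],
    [0.034,0.004,-0.018],
    [0.05,0.006,-0.028],
    [0.067,0.008,-0.038],
    [0.083,0.01,-0.048],
    [0.1,0.012,-0.059],
    [0.115,0.013,-0.07],
    [0.131,0.015,-0.081],
    [0.147,0.017,-0.092],
    [0.162,0.019,-0.103]
  ],
  "rot": [
    [0,0,0],
    [0,0,0],
    [0,0,0],
    [0,0,0],
    [0,0,0],
    [0,0,0],
    [0,0,0],
    [0,0,0],
    [0,0,0],
    [0,0,0]
  ],
  "hand": [0,0,0,0,0,0,0,0,0,0]
}}

```text
time_s: 9.88
ee_pos: [683.3, 140.7, 206.4]
ee_rot: [180.0, 0.0, 96.3]
force: [0.3, -1.1, 0.0]
gripper_width: 11.5
gripper_force: 15.0
```

{"name": "apply_moves", "arguments": {
  "delta_pos": [
    [0.01,0.001,-0.008],
    [0.02,0.002,-0.016],
    [0.03,0.004,-0.024],
    [0.041,0.005,-0.031],
    [0.051,0.006,-0.039],
    [0.051,0.006,-0.039],
    [0.051,0.006,-0.039]
  ],
  "rot": [
    [0,0,0],
    [0,0,0],
    [0,0,0],
    [0,0,0],
    [0,0,0],
    [0,0,0],
    [0,0,0]
  ],
  "hand": [0,0,0,0,0,0,0]
}}

```text
time_s: 10.47
ee_pos: [689.2, 141.4, 201.6]
ee_rot: [-180.0, 0.0, 96.3]
force: [0.8, -1.0, -0.9]
gripper_width: 11.3
gripper_force: 15.0
```

```bash
cat > th.py <<'E'
from h import *
s=env.state(); y=np.radians(6.6); e=s['ee_pos']; a=np.array([e[0]*np.cos(y)+e[1]*np.sin(y)-603.4,e[2]+18.8-100])
t=np.pi-np.arctan2(a[1],a[0])-np.arctan2(61,142); f=s['force']; u=a/np.hypot(*a)
F=np.array([f[0]*np.cos(y)+f[1]*np.sin(y),f[2]]); print('theta',t,'r',np.hypot(*a),'F opening-dir',F@[u[1],-u[0]],'radial',F@u,s['torque'])
E
python3 th.py
python3 - <<'E'
from h import *
p=viewer.grab_frame('side'); cv2.imwrite('pics/s2.png',cv2.resize(p['pixels'][90:250,240:480],None,fx=3,fy=3)[...,::-1])
E
```

```text
theta 1.8453307029336603 r 154.93935298253038 F opening-dir 1.0905936664926705 radial -0.3192503588571243 [-0.34880455  0.12838869  0.14378697]
```

View pics/s2.png

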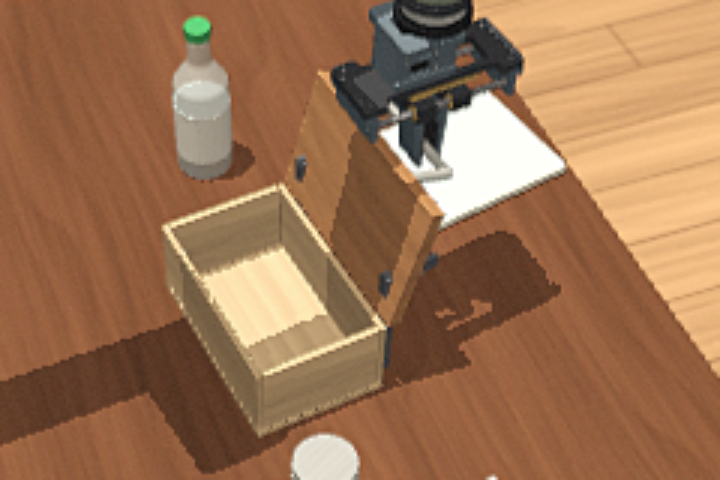

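The side view shows the lid past upright with the handle still gripped. The lid's weight pulls about 1 N in the opening direction, so it isn't touching the rest yet. I'll continue in small steps.

{"name": "apply_moves", "arguments": {
  "delta_pos": [
    [0.01,0.001,-0.008],
    [0.02,0.002,-0.016],
    [0.03,0.003,-0.025],
    [0.039,0.004,-0.033],
    [0.048,0.005,-0.042],
    [0.048,0.005,-0.042],
    [0.048,0.005,-0.042]
  ],
  "rot": [
    [0,0,0],
    [0,0,0],
    [0,0,0],
    [0,0,0],
    [0,0,0],
    [0,0,0],
    [0,0,0]
  ],
  "hand": [0,0,0,0,0,0,0]
}}

```text
time_s: 11.1
ee_pos: [694.8, 142.0, 197.0]
ee_rot: [-180.0, 0.0, 96.3]
force: [-1.5, -1.8, 2.2]
gripper_width: 11.3
gripper_force: 15.0
```

```bash
python3 th.py
```

```text
theta 1.892431807019899 r 155.08027345244886 F opening-dir -2.753289294117347 radial 0.4849267861503692 [-0.42691656  0.49352338  0.11729691]
```

{"name": "apply_moves", "arguments": {
  "delta_pos": [
    [0.01,0.001,-0.009],
    [0.02,0.002,-0.018],
    [0.02,0.002,-0.018],
    [0.02,0.002,-0.018],
    [0.02,0.002,-0.018]
  ],
  "rot": [
    [0,0,0],
    [0,0,0],
    [0,0,0],
    [0,0,0],
    [0,0,0]
  ],
  "hand": [0,0,0,0,0]
}}

```text
time_s: 11.52
ee_pos: [696.9, 142.3, 194.9]
ee_rot: [-180.0, -0.0, 96.3]
force: [-5.6, -1.4, 3.5]
gripper_width: 11.7
gripper_force: 15.0
```

```bash
python3 th.py
```

```text
theta 1.9116921894964944 r 154.96647738508946 F opening-dir -6.616104275192798 radial -1.335278212747602 [-0.42826748  0.90851845  0.11941988]
```

Contact is at about 1.88 rad and the reaction is already large, so I'll back off a little.

{"name": "apply_moves", "arguments": {
  "delta_pos": [
    [-0.025,-0.003,0.023],
    [-0.025,-0.003,0.023],
    [-0.025,-0.003,0.023],
    [-0.025,-0.003,0.023]
  ],
  "rot": [
    [0,0,0],
    [0,0,0],
    [0,0,0],
    [0,0,0]
  ],
  "hand": [0,0,0,0]
}}

```text
time_s: 11.85
ee_pos: [694.5, 142.0, 197.2]
ee_rot: [180.0, -0.0, 96.3]
force: [-2.1, -1.6, 1.2]
gripper_width: 11.8
gripper_force: 15.0
```

```bash
python3 th.py
```

```text
theta 1.8901842005602538 r 154.97666206744807 F opening-dir -2.508799601494603 radial -0.6205560351438705 [-0.35604462  0.34921125  0.08785277]
```

{"name": "apply_moves", "arguments": {
  "delta_pos": [
    [-0.01,-0.001,0.008],
    [-0.01,-0.001,0.008],
    [-0.01,-0.001,0.008],
    [-0.01,-0.001,0.008],
    [-0.01,-0.001,0.008],
    [-0.01,-0.001,0.008],
    [-0.01,-0.001,0.008],
    [-0.01,-0.001,0.008]
  ],
  "rot": [
    [0,0,0],
    [0,0,0],
    [0,0,0],
    [0,0,0],
    [0,0,0],
    [0,0,0],
    [0,0,0],
    [0,0,0]
  ],
  "hand": [0,0,0,0.34,0.34,0.34,0.34,0.34]
}}

```text
time_s: 12.52
ee_pos: [693.4, 142.0, 198.6]
ee_rot: [180.0, -0.0, 96.3]
force: [-0.4, 0.9, -0.6]
gripper_width: 30.9
gripper_force: 0.0
```

```bash
python3 th.py
python3 - <<'E'
from h import *
p=viewer.grab_frame('side'); cv2.imwrite('pics/s3.png',cv2.resize(p['pixels'][90:250,240:480],None,fx=3,fy=3)[...,::-1])
E
```

```text
theta 1.8790936575781698 r 155.29461384892545 F opening-dir 0.17799962671785197 radial -0.6081472150929612 [-0.08070827  0.01257779  0.02675007]
```

View pics/s3.png

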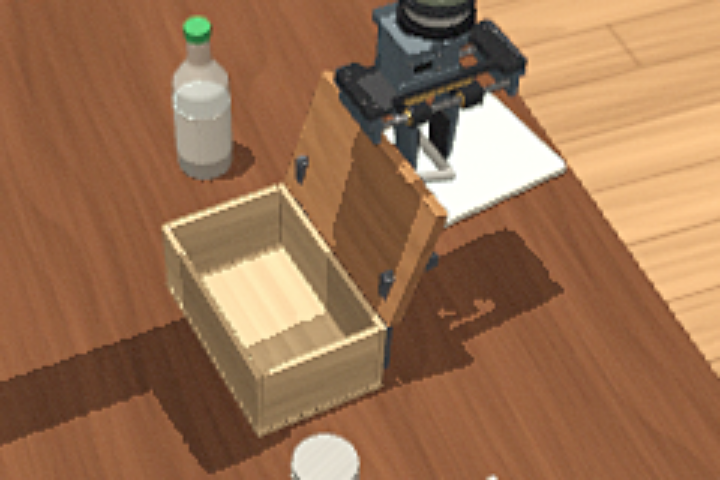

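The side view shows the lid leaning open with the fingers clear of the bar. I'll retreat straight up and head for the tin.

{"name": "apply_moves", "arguments": {
  "delta_pos": [
    [0,0,0.1],
    [0,0,0.3],
    [0,0,0.6],
    [0,0,0.9],
    [0,0,0.95],
    [0,0,0.95]
  ],
  "rot": [
    [0,0,0],
    [0,0,0],
    [0,0,0],
    [0,0,0],
    [0,0,0],
    [0,0,0]
  ],
  "hand": [0.34,0.34,0.34,0.34,0.34,0.34]
}}

```text
time_s: 13.07
ee_pos: [694.4, 142.1, 316.5]
ee_rot: [179.5, -0.0, 96.3]
force: [-0.1, 0.3, 0.2]
gripper_width: 31.2
gripper_force: 0.0
```

{"name": "apply_moves", "arguments": {
  "delta_pos": [
    [-0.49,-0.75,0],
    [-0.49,-0.75,0],
    [-0.49,-0.75,0],
    [-0.49,-0.75,0],
    [-0.49,-0.75,0]
  ],
  "rot": [
    [0,0,0.263],
    [0,0,0.263],
    [0,0,0.263],
    [0,0,0.263],
    [0,0,0.263]
  ],
  "hand": [1,1,1,1,1]
}}

```text
time_s: 13.48
ee_pos: [633.4, 50.9, 311.3]
ee_rot: [-179.9, -0.1, 118.8]
force: [0.1, 0.3, 0.1]
gripper_width: 61.5
gripper_force: 0.0
```

{"name": "apply_moves", "arguments": {
  "delta_pos": [
    [-0.49,-0.75,0],
    [-0.49,-0.75,0],
    [-0.49,-0.75,0],
    [-0.49,-0.75,0],
    [-0.49,-0.75,0]
  ],
  "rot": [
    [0,0,0.263],
    [0,0,0.263],
    [0,0,0.263],
    [0,0,0.263],
    [0,0,0.263]
  ],
  "hand": [1,1,1,1,1]
}}

```text
time_s: 13.9
ee_pos: [575.8, -38.0, 311.6]
ee_rot: [180.0, -0.1, 141.3]
force: [0.2, -0.4, -0.3]
gripper_width: 90.7
gripper_force: 0.0
```

{"name": "apply_moves", "arguments": {
  "delta_pos": [
    [-0.49,-0.75,-0.4],
    [-0.49,-0.75,-0.4],
    [-0.49,-0.75,-0.4],
    [-0.49,-0.75,-0.4],
    [-0.49,-0.75,-0.4]
  ],
  "rot": [
    [0,0,0.263],
    [0,0,0.263],
    [0,0,0.263],
    [0,0,0.263],
    [0,0,0.263]
  ],
  "hand": [1,1,1,1,1]
}}

```text
time_s: 14.32
ee_pos: [517.1, -127.7, 263.1]
ee_rot: [179.9, -0.1, 163.9]
force: [0.4, -0.1, -0.5]
gripper_width: 91.7
gripper_force: 0.0
```

{"name": "apply_moves", "arguments": {
  "delta_pos": [
    [-0.49,-0.75,-0.4],
    [-0.49,-0.75,-0.4],
    [-0.49,-0.75,-0.4],
    [-0.49,-0.75,-0.4],
    [-0.49,-0.75,-0.4],
    [-0.49,-0.75,-0.4],
    [-0.49,-0.75,-0.4]
  ],
  "rot": [
    [0,0,0.263],
    [0,0,0.263],
    [0,0,0.263],
    [0,0,0.263],
    [0,0,0.263],
    [0,0,0.263],
    [0,0,0.263]
  ],
  "hand": [1,1,1,1,1,1,1]
}}

```text
time_s: 14.9
ee_pos: [460.0, -217.2, 217.1]
ee_rot: [-180.0, 0.1, -173.3]
force: [-0.2, 0.8, 0.3]
gripper_width: 91.1
gripper_force: 0.0
```

Run:
```python
from h import *
st=env.state(); p=viewer.grab_frame('wrist'); cv2.imwrite('pics/w4.png',p['pixels'][...,::-1])
print(st['time_s'],st['ee_pos'],st['ee_rot'],st['force'],st['qpos'])
for r in spotter.landmark_of(p,'tin')[:4]: print(r['score'],np.round(r['position']),onz(p,r['position'],0,st).round(1))
for r in spotter.trace(p,'tin')[:4]: print(r['score'],np.round(r['box']))
print('pred', proj(p,[[458,-219,0],[458,-219,70]],st).round())
```

```text
14.9 [ 460.03933868 -217.17138323  217.05818446] [-1.79982519e+02  1.19676312e-01 -1.73292760e+02] [-0.15214601  0.77957034  0.30414621] [-2.65996990e+01  1.21569724e+01  9.78140850e+01  5.44156992e-02
  6.99193335e+01 -1.23325555e+02]
0.87 [394. 209.] [ 495.4 -104.9    0. ]
0.72 [318. 175.] [ 459.4 -218.6    0. ]
0.55 [407. 104.] [ 354.2 -116.4    0. ]
0.91 [420. 102.  78.  68.]
0.89 [318. 182.  63.  61.]
0.58 [408. 216.  63.  58.]
pred [[318. 174.]
 [317. 187.]]
```

View pics/w4.png

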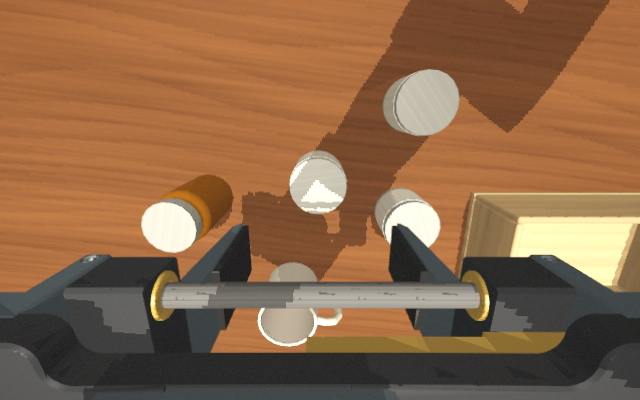

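The wrist view shows the tin at (318,182), matching the prediction and with clear space for both fingers. I'll descend and grip.

{"name": "apply_moves", "arguments": {
  "delta_pos": [
    [-0.01,-0.015,-0.3],
    [-0.01,-0.015,-0.6],
    [-0.01,-0.015,-0.9],
    [-0.01,-0.015,-0.9],
    [-0.01,-0.015,-0.9]
  ],
  "rot": [
    [0,0,0],
    [0,0,0],
    [0,0,0],
    [0,0,0],
    [0,0,0]
  ],
  "hand": [1,1,1,1,1],
  "newtons": 20
}}

```text
time_s: 15.47
ee_pos: [456.4, -219.2, 107.8]
ee_rot: [179.9, -0.1, -173.3]
force: [0.8, -1.3, 0.4]
gripper_width: 91.2
gripper_force: 0.0
```

{"name": "apply_moves", "arguments": {
  "delta_pos": [
    [0,0,-0.25],
    [0,0,-0.5],
    [0,0,-0.67],
    [0,0,-0.67],
    [0,0,-0.67],
    [0,0,-0.67],
    [0,0,-0.67],
    [0,0,-0.67],
    [0,0,-0.67],
    [0,0,-0.67]
  ],
  "rot": [
    [0,0,0],
    [0,0,0],
    [0,0,0],
    [0,0,0],
    [0,0,0],
    [0,0,0],
    [0,0,0],
    [0,0,0],
    [0,0,0],
    [0,0,0]
  ],
  "hand": [1,1,1,1,0.5,0.5,0.5,0.5,0.5,0.5],
  "newtons": 20
}}

```text
time_s: 16.3
ee_pos: [458.0, -220.4, 29.8]
ee_rot: [-179.9, 0.2, -173.3]
force: [-0.0, 0.9, 6.9]
gripper_width: 65.8
gripper_force: 20.0
```

{"name": "apply_moves", "arguments": {
  "delta_pos": [
    [0,0,0.1],
    [0,0,0.3],
    [0,0,0.6],
    [0,0,0.9],
    [0,0,1.0],
    [0,0,1.0]
  ],
  "rot": [
    [0,0,0],
    [0,0,0],
    [0,0,0],
    [0,0,0],
    [0,0,0],
    [0,0,0]
  ],
  "hand": [0.5,0.5,0.5,0.5,0.5,0.5]
}}

```text
time_s: 16.8
ee_pos: [458.8, -221.1, 151.9]
ee_rot: [-179.7, 0.4, -173.3]
force: [1.2, -0.2, -4.0]
gripper_width: 65.8
gripper_force: 20.0
```

{"name": "apply_moves", "arguments": {
  "delta_pos": [
    [0.04,0.2,0.2],
    [0.08,0.45,0.4],
    [0.12,0.7,0.4],
    [0.145,0.95,0.4],
    [0.145,0.95,0.4]
  ],
  "rot": [
    [0,0,0],
    [0,0,0],
    [0,0,0],
    [0,0,0],
    [0,0,0]
  ],
  "hand": [0.5,0.5,0.5,0.5,0.5]
}}

```text
time_s: 17.22
ee_pos: [473.2, -101.4, 194.7]
ee_rot: [179.8, -0.1, -173.1]
force: [0.0, -0.4, -2.7]
gripper_width: 65.9
gripper_force: 20.0
```

{"name": "apply_moves", "arguments": {
  "delta_pos": [
    [0.04,0.2,0],
    [0.08,0.45,0],
    [0.12,0.7,0],
    [0.145,0.95,0],
    [0.145,0.95,0]
  ],
  "rot": [
    [0,0,0],
    [0,0,0],
    [0,0,0],
    [0,0,0],
    [0,0,0]
  ],
  "hand": [0.5,0.5,0.5,0.5,0.5]
}}

```text
time_s: 17.63
ee_pos: [491.0, 11.9, 194.3]
ee_rot: [179.8, -0.2, -173.1]
force: [0.9, 0.5, -3.2]
gripper_width: 65.7
gripper_force: 20.0
```

{"name": "apply_moves", "arguments": {
  "delta_pos": [
    [0.04,0.2,0],
    [0.08,0.45,0],
    [0.12,0.7,0],
    [0.145,0.95,0],
    [0.145,0.95,0],
    [0.145,0.95,0],
    [0.145,0.95,0]
  ],
  "rot": [
    [0,0,0],
    [0,0,0],
    [0,0,0],
    [0,0,0],
    [0,0,0],
    [0,0,0],
    [0,0,0]
  ],
  "hand": [0.5,0.5,0.5,0.5,0.5,0.5,0.5]
}}

```text
time_s: 18.22
ee_pos: [508.3, 121.0, 194.7]
ee_rot: [-179.9, -0.2, -173.3]
force: [-0.6, -0.4, -2.3]
gripper_width: 65.9
gripper_force: 20.0
```

Run:
```python
from h import *
st=env.state(); print(st['ee_pos'],st['ee_rot'],st['force'],st['gripper_width'])
ims=[]
for n in ['scene','side']:
    p=viewer.grab_frame(n); im=p['pixels'][...,::-1].copy()
    c,s=np.cos(np.radians(6.6)),np.sin(np.radians(6.6))
    X=[[517.8+c*i-s*j,122.5+s*i+c*j,100] for i,j in [(-75,-120),(-75,120),(75,120),(75,-120)]]
    cv2.polylines(im,[np.round(proj(p,X)).astype(np.int32)],True,(255,0,255),1)
    ims.append(cv2.resize(im[90:290,250:450],None,fx=2,fy=2))
cv2.imwrite('pics/c5.png',np.hstack(ims))
```

```text
[508.26658606 120.96169063 194.74007146] [-1.79936795e+02 -1.57718318e-01 -1.73272050e+02] [-0.64301598 -0.3883514  -2.34168625] 65.93569239079811
```

View pics/c5.png

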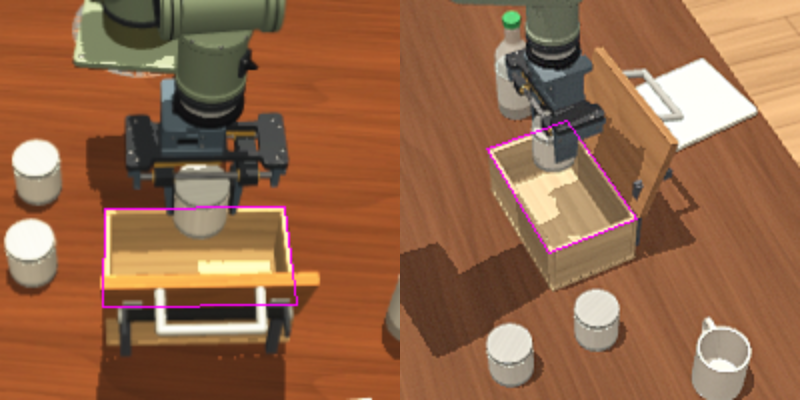

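The pictures show the rim outline matching the box, the tin held upright over it, and the lid leaning. I'll lower it, going slowly at the end.

{"name": "apply_moves", "arguments": {
  "delta_pos": [
    [0.01,0,-0.15],
    [0.01,0,-0.35],
    [0.01,0,-0.55],
    [0.01,0,-0.75],
    [0.01,0,-0.9],
    [0.01,0,-1.0],
    [0.01,0,-1.0],
    [0.01,0,-1.0]
  ],
  "rot": [
    [0,0,0],
    [0,0,0],
    [0,0,0],
    [0,0,0],
    [0,0,0],
    [0,0,0],
    [0,0,0],
    [0,0,0]
  ],
  "hand": [0.5,0.5,0.5,0.5,0.5,0.5,0.5,0.5]
}}

```text
time_s: 18.98
ee_pos: [509.9, 121.0, 75.7]
ee_rot: [-180.0, -0.1, -173.4]
force: [0.4, -0.2, -2.0]
gripper_width: 65.7
gripper_force: 20.0
```

{"name": "apply_moves", "arguments": {
  "delta_pos": [
    [0,0,-0.05],
    [0,0,-0.1],
    [0,0,-0.15],
    [0,0,-0.2],
    [0,0,-0.23],
    [0,0,-0.26],
    [0,0,-0.28],
    [0,0,-0.28],
    [0,0,-0.28]
  ],
  "rot": [
    [0,0,0],
    [0,0,0],
    [0,0,0],
    [0,0,0],
    [0,0,0],
    [0,0,0],
    [0,0,0],
    [0,0,0],
    [0,0,0]
  ],
  "hand": [0.5,0.5,0.5,0.5,0.5,0.5,0.5,0.5,0.5]
}}

```text
time_s: 19.73
ee_pos: [510.2, 122.1, 42.3]
ee_rot: [180.0, -0.0, -173.3]
force: [0.2, -0.8, -2.2]
gripper_width: 65.8
gripper_force: 20.0
```

{"name": "apply_moves", "arguments": {
  "delta_pos": [
    [0,0,-0.01],
    [0,0,-0.02],
    [0,0,-0.03],
    [0,0,-0.035],
    [0,0,-0.035]
  ],
  "rot": [
    [0,0,0],
    [0,0,0],
    [0,0,0],
    [0,0,0],
    [0,0,0]
  ],
  "hand": [0.5,0.5,0.5,0.5,0.5]
}}

```text
time_s: 20.15
ee_pos: [510.1, 122.0, 38.1]
ee_rot: [180.0, -0.0, -173.3]
force: [-0.3, 0.4, -1.8]
gripper_width: 65.5
gripper_force: 20.0
```

{"name": "apply_moves", "arguments": {
  "delta_pos": [
    [0,0,-0.006],
    [0,0,-0.012],
    [0,0,-0.012]
  ],
  "rot": [
    [0,0,0],
    [0,0,0],
    [0,0,0]
  ],
  "hand": [0.5,0.5,0.5]
}}

```text
time_s: 20.4
ee_pos: [510.1, 122.0, 37.8]
ee_rot: [180.0, 0.0, -173.3]
force: [-3.1, -0.1, 5.9]
gripper_width: 65.9
gripper_force: 20.0
```

The tin has touched the floor, so I'll open and lift.

{"name": "apply_moves", "arguments": {
  "delta_pos": [
    [0,0,0],
    [0,0,0],
    [0,0,0],
    [0,0,0],
    [0,0,0.05],
    [0,0,0.15],
    [0,0,0.4],
    [0,0,0.7],
    [0,0,1.0],
    [0,0,1.0]
  ],
  "rot": [
    [0,0,0],
    [0,0,0],
    [0,0,0],
    [0,0,0],
    [0,0,0],
    [0,0,0],
    [0,0,0],
    [0,0,0],
    [0,0,0],
    [0,0,0]
  ],
  "hand": [0.95,0.95,0.95,0.95,0.95,0.95,0.95,0.95,0.95,0.95]
}}

```text
time_s: 21.23
ee_pos: [514.6, 123.0, 164.1]
ee_rot: [179.9, 0.8, -173.3]
force: [1.2, -0.6, -0.3]
gripper_width: 86.4
gripper_force: 0.0
```

{"name": "apply_moves", "arguments": {
  "delta_pos": [
    [-0.1,0,0.3],
    [-0.2,0,0.6],
    [-0.4,0,0.9],
    [-0.5,0,0.9],
    [-0.5,0,0.9],
    [-0.5,0,0.9]
  ],
  "rot": [
    [0,0,0],
    [0,0,0],
    [0,0,0],
    [0,0,0],
    [0,0,0],
    [0,0,0]
  ],
  "hand": [0.95,0.95,0.95,0.95,0.95,0.95]
}}

```text
time_s: 21.73
ee_pos: [449.7, 121.9, 264.5]
ee_rot: [180.0, 0.0, -173.3]
force: [-0.3, -0.3, 0.1]
gripper_width: 86.6
gripper_force: 0.0
```

Run:
```python
from h import *
ims=[]
for n in ['scene','side']:
    p=viewer.grab_frame(n); ims.append(cv2.resize(p['pixels'][90:290,250:450],None,fx=2,fy=2)[...,::-1])
    for q in ['mug','jar','bottle']: print(n,q,[np.round(r['position']) for r in spotter.landmark_of(p,q)[:1]])
cv2.imwrite('pics/c6.png',np.hstack(ims)); print(env.state()['time_s'])
```

```text
scene mug [array([209., 266.])]
scene jar [array([174., 215.])]
scene bottle []
side mug [array([409., 280.])]
side jar [array([385., 332.])]
side bottle [array([331., 199.])]
22.1333
```

View pics/c6.png

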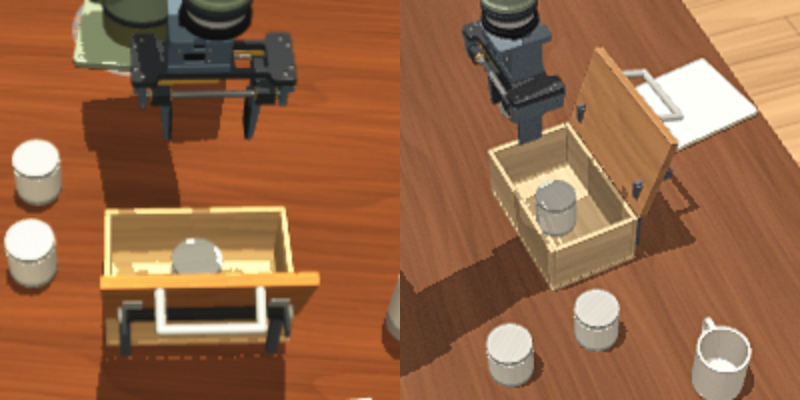

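The tin stands upright in the box, the lid leans on its rest, and the gripper is clear of everything.

```bash
python3 -c "
from workcell import env
print(env.job_done())"
```

```text
the job is handed in; nothing more can be done
None
```

The job is handed in at about 22 s of the 72 s: the lid leans open on its rest bar and the short tin stands upright in the box, but `env.job_done()` gave no verdict, and the lid briefly pressed the bar with an estimated 16 to 19 N (limit 18 N) before I backed it off.

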